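Feel which jam cover of the copier's duplex unit binds

ROBOT

A 6-joint arm with a two-finger parallel gripper is mounted at the origin on the work surface. World frame = base frame: x ahead of the robot, y to its left, z up, the work surface at z = 0. Lengths are in mm, angles in rad, forces in N, time in s.
With the tool pointing down it reaches from about 400 to 925 mm from the base axis. Payload 12.5 kg.
Tool frame: the origin (TCP) lies midway between the tips of the shut fingers; the grasp point (between the pads) lies env.grasp_offset behind it (env.grasp_offset is the distance from the TCP to the grasp point, in mm); x points along the fingers, y is the direction in which the jaws open and shut, and the axes are right-handed (so a half turn about x gives the same grasp; the last joint's range is limited). The gripper opens to 95 mm and grips with 3 to 60 N. Pads are 20 mm wide; open, the fingers measure 119 mm over their backs; the gripper's body (75 mm by 180 mm) begins 59 mm behind the grasp point.
Start: joints at [-1.295, 0.491, 1.559, -0, 1.092, -0.106], TCP at [232.893, -580.006, 214.661] pointing down, gripper open.
Joint ranges: [-3.1, 3.1], [-0.84, 2.19], [0.05, 2.79], [-1.13, 4.28], [0.06, 2.93], [-2.69, 2.69]. Speed limits (rad/s): [2.22, 2.22, 2.79, 3.14, 3.14, 3.14].

INTERFACE

Orientations are given as [roll, pitch, yaw] about the fixed x, y, z axes, in that order (R = Rz(yaw) Ry(pitch) Rx(roll)).
In Python, from cell import env gives the robot as it stands.
- The arm moves only by the tool apply_moves, never from a script. Its arguments are lists of equal length, an entry for each row: "offset": the shift along the world's x, y, z in units of 25 mm (1.0 is 25 mm), a list of three; "yaw": the turn about the world's z in units of 6 degrees (1.0 is 6 degrees); "jaw": the closure, from -1 (fully open) to 1 (shut), so that 0 is half open. A call has 1 to 20 rows; each row is the pose to reach, as a shift and turn from the pose measured when the call began; what a row does not reach only later rows make up. A row lasts 1/8 s, in which the tool goes at most 62.5 mm and 10.7 degrees, less where a joint would pass 70% of its speed; a pose out of reach is approached as far as the arm can. A call with a gripper value outside its range is refused whole. The fingers move at their own pace and stop on an object; the grip force is fixed at half the most. Time passes only in rows, so rows that repeat a pose let the fingers close. It gives the time, the measured TCP pose, the force and the opening at its end, in the units of the state.
- env.state(): the state, without advancing time (a new reading comes with each control period).
- env.read_camera(name): name is "scene" or "top" or "wrist"; returns a dict with "frame" (384x512x3 uint8, red, green, blue), "fx", "fy", "cx", "cy" (pixels), "xyz" and "rotation" of the camera in the world; the wrist camera has in their place "hand_eye" (4x4, takes a point from camera to tool coordinates, whose origin is the TCP and whose axes are the tool frame's). Camera axes: x right, y down, z forward; pixel columns grow to the right and rows downward; lengths in mm; the calibration is good to about 2 mm. A picture is of the moment at which its call begins: read the wrist's pose just before it. There is no depth.
- env.job_done(): hands the job in, once; it reports no verdict.
The state is a dict: "t": time; "joints": joint angles; "qvel": joint speeds; "tau": joint torques, N m; "eef_pos": TCP position; "tcp_rot": TCP orientation; "ft_force": force on the tool from outside, world axes, zero at the start; "moment": the same for the moment, N m; "opening": opening from 0.0 (shut) to 1.0 (fully open).
Only numpy, scipy, OpenCV 4.12 (cv2) and the standard library are available. Lean on these libraries where they do the work, as an engineer would, in place of code of your own. Each camera call takes 0.05 s, during which the arm holds its last target.

TASK

The duplex unit from the copier is on the desk with its two jam-access covers part open, and one of them jams on its hinge. Working them by their sprung handles, gently swing the left cover (the robot's left) down and then the right one, each until it is fully shut or you feel it bind: press a binding cover with roughly 6 N for a moment to be sure, and never force any cover beyond about 15 N. Leave the good cover fully shut and the binding one swung back up fully open for the technician, let go, and leave the other things on the desk alone.

Things in the scene. Friction and masses are not known exactly. Their poses are not given: they have to be found in the camera images.
- left (a joint): hinge angle of the left cover (at the unit's +y side, the robot's left), rad: 0 = shut flat on the unit, 1.45 = standing nearly upright at its open stop. The cover is a white plate, 130 x 130 x 10 mm, about 0.2 kg; its stiff hinge holds it wherever it is left. A sound cover swings with less than 3 N at the handle through its whole arc
- right (a joint): hinge angle of the right cover (-y side), alike. Either cover may be the binding one, which looks the same: it meets a springy jam inside the unit somewhere between 0.4 and 0.8 rad, where the push needed at the handle climbs by 0.3 to 0.4 N per mm; swung back up it is free again at once
- left_grip (a point): centre of the left cover's handle: a black round bar, 18 mm diameter, 30 mm long, parallel to the hinge line (the point's y axis), 35 mm beyond the cover's free edge on a 12 mm wide steel stalk. The bar turns freely on the stalk, so its flat ends can be pinched from above along the hinge line and held while the cover swings
- right_grip (a point): the same for the right cover
- left_spring (a joint): how far the left handle's stalk has sprung, in m, square to the cover: 0 unloaded, negative when the handle is pushed in the closing direction; it gives 1 mm per 1.5 N, up to 20 mm either way, so it shows the push on the cover
- right_spring (a joint): the same for the right handle
- left_hinge (a point): middle of the left cover's hinge line, fixed to the unit, with its axes: x from the robot's side to the hinge side, y along the hinge line, z up. The handle's centre moves on a circle of 165 mm radius about it: at angle q it lies 165*cos(q) mm towards -x and 165*sin(q) mm up
- right_hinge (a point): the same for the right cover. The two hinges are 170 mm apart
- unit: the duplex unit, a fixed white box 155 mm (x) by 360 mm (y), 78 mm high, with a grey hinge rail along its far side up to 91 mm; shut, the covers lie 81 to 91 mm above the desk and the handle bars (at 86 mm) stand 30 mm in front of the box. Origin on the desk, 70 mm nearer the robot than the hinge line
- mug: bystander: white mug, 76 mm wide, 90 mm high; origin under its centre
- radio: bystander: black handheld radio in its 75 mm square charging foot, 210 mm high with aerial; origin under its centre
- stapler: bystander: stapler 150 x 36 x 49 mm; origin under its centre
- tape: bystander: roll of clear tape, 90 mm across, 24 mm high; origin under its centre

How it is judged (in metres and radians):
On the way, in this order (a step that is already met when the one before it is completed fails the run):
1. the left cover is swung down until shut (below 0.05 rad), or until it binds (below 0.85 rad) under a push of more than 3 N (handle sprung by 2 mm, or 3 N on the plate) held for 0.2 s ((value of joint left below 0.05 rad or (value of joint left below 0.85 rad and (value of joint left_spring below -0.002 m or contact force between the fingers and left_c0 above 3 N)))), for 0.2 s.
2. then the right cover is swung down until shut (below 0.05 rad), or until it binds (below 0.85 rad) under a push of more than 3 N (handle sprung by 2 mm, or 3 N on the plate) held for 0.2 s ((value of joint right below 0.05 rad or (value of joint right below 0.85 rad and (value of joint right_spring below -0.002 m or contact force between the fingers and right_c0 above 3 N)))), for 0.2 s.
At the end, for the whole second after the job is handed in: one cover is shut (below 0.05 rad; only the sound one can be) and the other, binding one stands open beyond 1.3 rad, both at rest; bystanders not moved more than 20 mm (((value of joint left below 0.05 rad and value of joint right above 1.3 rad) or (value of joint right below 0.05 rad and value of joint left above 1.3 rad)) and velocity of joint left between -0.05 and 0.05 rad/s and velocity of joint right between -0.05 and 0.05 rad/s); the robot touches nothing.
It fails at once if a cover is forced with more than 20 N (its sprung handle gives more than 13.5 mm either way, or its plate is pressed with more than 20 N) (contact force between the fingers and left_c0 above 20 N or value of joint any of left_spring, right_spring above 0.0135 m or value of joint any of left_spring, right_spring below -0.0135 m or contact force between the fingers and right_c0 above 20 N).
It fails at once if a bystander is moved by more than 20 mm (distance of any of mug, radio, stapler, tape from where it was at the start of the episode above 0.02 m).
It also fails if it takes over 67 s, if anything falls off the work surface, if the arm or the gripper's body presses on something with over 40 N, if the wrist force passes 120 N, or if a joint passes its speed limit or range.

## Working session

There is one attempt and no reset: what is moved stays moved. The work goes in short steps, Python scripts to look and compute and a tool call to move; the robot and the scene stay as the last step left them, time stands still between calls to the robot, and variables do not carry over. Pictures are saved under pics/ and viewed, and the job is handed in when it is done.

Besides the shell and the picture viewer there is one more tool, called after ">>>" as name(argument=value, ...), one argument or row to a line, values as JSON. apply_moves: Moves the arm, as the interface text tells. Its arguments: {"type":"object","properties":{"offset":{"type":"array"},"yaw":{"type":"array"},"jaw":{"type":"array"}},"required":["offset","yaw","jaw"]}

```bash
ls; mkdir -p pics; python3 - <<'E'
from cell import env
import cv2
print(env.state(), env.grasp_offset)
for n in ("scene","top","wrist"):
    c=env.read_camera(n)
    cv2.imwrite(f"pics/{n}0.png",c["frame"][:,:,::-1])
    print(n,{k:v for k,v in c.items() if k!="frame"})
E
```

```text
pics
{'t': 0.0, 'joints': array([-1.29464020e+00,  4.91599269e-01,  1.55944262e+00, -1.85970757e-05,
        1.09172445e+00, -1.05571125e-01]), 'qvel': array([ 0.00036789, -0.00101804, -0.00023641, -0.00082112, -0.00069234,
       -0.00066848]), 'tau': array([ 3.06036409e-04, -6.12645864e+01, -2.58185560e+01,  6.92978385e-02,
        4.82050446e-02, -7.81303606e-05]), 'eef_pos': array([ 232.79338331, -579.76158639,  214.03943962]), 'tcp_rot': array([-1.66231565,  1.56962253,  1.86101284]), 'ft_force': array([-0.50133052, -0.77816489, -1.00104128]), 'moment': array([-0.02035053,  0.01807108,  0.03453002]), 'opening': 1.0044675815111965} 18.8
scene {'fx': 471.4768308046586, 'fy': 471.4768308046586, 'cx': 259.05996200851393, 'cy': 193.11779921648437, 'xyz': array([1574.22816887,  463.87169759,  988.54464677]), 'rotation': array([-2.26000413, -0.01692455,  2.00907495])}
top {'fx': 461.5281127906652, 'fy': 461.5281127906652, 'cx': 252.59030945234417, 'cy': 191.05356876404971, 'xyz': array([ 400.96931066,   10.66212072, 1216.92115997]), 'rotation': array([-3.00701000e+00,  6.69918256e-04, -1.54122056e+00])}
wrist {'fx': 307.51663415954727, 'fy': 307.51663415954727, 'cx': 250.9556069134526, 'cy': 187.3630178083641, 'hand_eye': array([[-5.99835591e-04, -2.92924834e-01,  9.56135284e-01,
        -1.70737179e+02],
       [ 9.99999680e-01,  3.31068341e-04,  7.28781323e-04,
        -9.15567454e-01],
       [-5.30024270e-04,  9.56135415e-01,  2.92924541e-01,
        -8.33597937e+01],
       [ 0.00000000e+00,  0.00000000e+00,  0.00000000e+00,
         1.00000000e+00]])}
```

View pics/scene0.png

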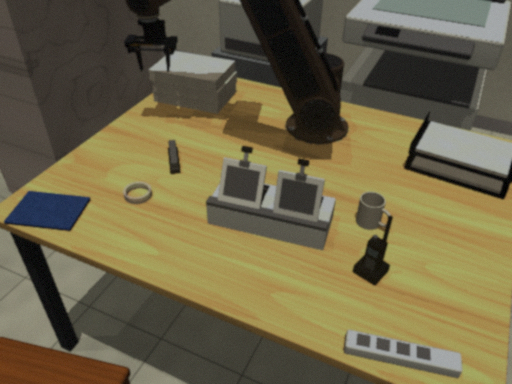

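View pics/top0.png

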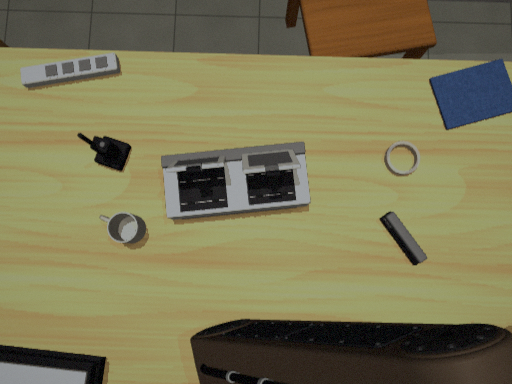

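View pics/wrist0.png

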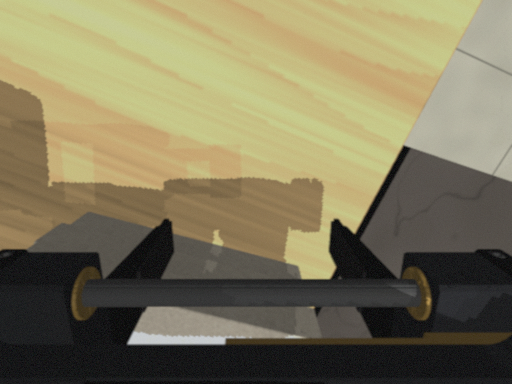

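```bash
python3 - <<'E'
import cv2
a=cv2.imread("pics/top0.png")[135:225,150:320]; cv2.imwrite("pics/top0z.png",cv2.resize(a,None,fx=4.6,fy=4.6,interpolation=cv2.INTER_CUBIC))
a=cv2.imread("pics/scene0.png")[135:250,195:345]; cv2.imwrite("pics/scene0z.png",cv2.resize(a,None,fx=5,fy=5,interpolation=cv2.INTER_CUBIC))
E
```

```text
(no output)
```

View pics/top0z.png

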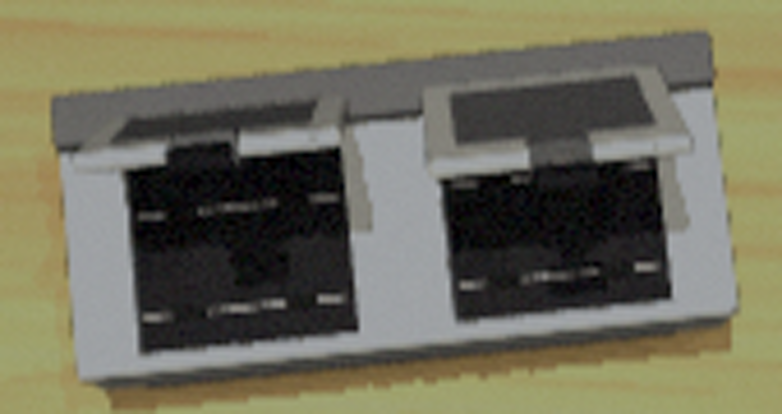

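View pics/scene0z.png

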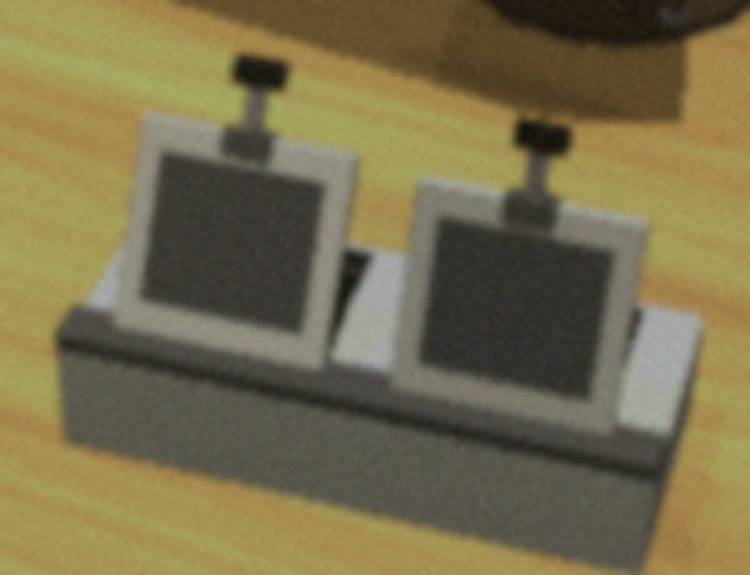

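```bash
cat > h.py <<'E'
import numpy as np
from scipy.spatial.transform import Rotation as Ro
def ray(c,u,v):
    d=np.array([(u-c["cx"])/c["fx"],(v-c["cy"])/c["fy"],1.])
    R=Ro.from_euler("xyz",c["rotation"]).as_matrix()
    return np.array(c["xyz"]),R@d
def onz(c,u,v,z):
    o,d=ray(c,u,v); return o+d*(z-o[2])/d[2]
def proj(c,p):
    R=Ro.from_euler("xyz",c["rotation"]).as_matrix()
    q=R.T@(np.asarray(p)-c["xyz"]); return c["fx"]*q[0]/q[2]+c["cx"], c["fy"]*q[1]/q[2]+c["cy"]
def onplane(c,u,v,p0,n):
    o,d=ray(c,u,v); return o+d*(np.dot(p0-o,n)/np.dot(d,n))
E
python3 - <<'E'
from cell import env
from h import *
T=env.read_camera("top"); S=env.read_camera("scene")
zt=lambda u,v:((u+.5)/4.6-.5+150,(v+.5)/4.6-.5+135)
zs=lambda u,v:((u+.5)/5-.5+195,(v+.5)/5-.5+135)
BL=onz(T,*zt(52,97),91);BR=onz(T,*zt(710,33),91)
FL=onz(T,*zt(83,381),78);FR=onz(T,*zt(735,315),78)
print(BL,BR,FL,FR)
print("len",np.linalg.norm(BL-BR),np.linalg.norm(FL-FR),np.linalg.norm((BL-FL)[:2]),np.linalg.norm((BR-FR)[:2]))
sBL=onz(S,*zs(700,318),78); print("scene front left z78",sBL, onz(S,*zs(640,570),0), onz(S,*zs(68,440),0))
ey=(BL-BR)/np.linalg.norm(BL-BR)+ (FL-FR)/np.linalg.norm(FL-FR); ey[2]=0; ey/=np.linalg.norm(ey); ex=np.array([ey[1],-ey[0],0]);print("ex",ex,np.arctan2(ex[1],ex[0]))
cen=(BL+BR+FL+FR)/4; print("box centre",cen)
# box spans: 155 in x; front at handle:165-30=135 ahead of hinge -> hinge 20 from back; origin 70 from hinge -> box -65..+90
o=cen-ex*((90-65)/2-0); # provisional
d=lambda p:(p-cen)@ex
print("front/back rel centre",d(FL),d(FR),d(BL),d(BR))
E
```

```text
[635.33990622 246.53912831  91.        ] [ 681.2478834  -108.64642932   91.        ] [483.13688407 223.86569693  78.        ] [ 529.12816439 -125.7833874    78.        ]
len 358.1400881118202 352.6608569720233 153.882567047588 153.0819527020068
scene front left z78 [487.98758013 223.00742583  78.        ] [627.86480127 241.95701233   0.        ] [ 6.77880101e+02 -1.09470900e+02 -1.13686838e-13]
ex [0.99160573 0.12929839 0.        ] 0.12966139902470408
box centre [582.21320952  58.99375213  84.5       ]
front/back rel centre -76.92697488913899 -76.53082188858063 76.9300523696899 76.52774440802976
```

```bash
python3 - <<'E'
from cell import env
from h import *
S=env.read_camera("scene");T=env.read_camera("top")
zs=lambda u,v:((u+.5)/5-.5+195,(v+.5)/5-.5+135)
zt=lambda u,v:((u+.5)/4.6-.5+150,(v+.5)/4.6-.5+135)
yaw=.1297; ex=np.array([np.cos(yaw),np.sin(yaw),0]); ey=np.array([-ex[1],ex[0],0])
mid=np.array([582.2,59.,86])+57.5*ex
for n,s,uv,c in(("L",1,(542,138),(202,148)),("R",-1,(260,73),(560,150))):
    H=mid+85*s*ey
    p=onplane(S,*zs(*uv),H,ey); d=p-H
    print(n,"hinge",H,"grip",p,"r",np.linalg.norm(d),"q",np.arctan2(d[2],-d@ex))
    # bar as contact with circle in scene: lateral via fixed radius
    best=min((np.hypot(*(np.array(proj(S,H+dy*ey+165*(-np.cos(q)*ex+np.sin(q)*np.array([0,0,1]))))-zs(*uv))),q,dy) for q in np.arange(.6,1.46,.01) for dy in range(-15,16))
    print(best)
    q=best[1]; print("top pred", proj(T,H+165*(-np.cos(q)*ex+np.sin(q)*np.array([0,0,1]))), "seen stalk base", zt(*c))
E
```

```text
L hinge [628.22342571 150.72292127  86.        ] grip [587.67204724 145.43371567 250.62634882] r 169.6296693299354 q 1.3273144998288586
(np.float64(0.020150224677341767), np.float64(1.2500000000000004), -2)
top pred (np.float64(193.1676808477631), np.float64(169.06122257766725)) seen stalk base (193.52173913043478, 166.7826086956522)
R hinge [650.21065931 -17.84920442  86.        ] grip [579.89461342 -27.02068114 235.53226273] r 165.49428960566934 q 1.1279820719503852
(np.float64(0.05638032411363461), np.float64(1.1100000000000003), -1)
top pred (np.float64(272.87972420180955), np.float64(171.72103120268622)) seen stalk base (271.3478260869565, 167.2173913043478)
```

```bash
python3 - <<'E'
from cell import env
from h import *
s=env.state(); R=Ro.from_euler("xyz",s["tcp_rot"]).as_matrix(); print(R.round(3)); 
ty=R[:,1]; print("yaw of tool y",np.degrees(np.arctan2(ty[1],ty[0])), "bar dir", np.degrees(.1297)+90)
for g in ((587,145.0,245),(578,-27,235)): print((np.array(g)-[0,0,18.8]-s["eef_pos"])/25)
E
```

```text
[[-0.     0.373 -0.928]
 [ 0.    -0.928 -0.373]
 [-1.    -0.    -0.   ]]
yaw of tool y -68.1244329181268 bar dir 97.43126260284677
[14.16478185 28.99883311  0.46634183]
[13.80478185 22.11883311  0.06634183]
```

>>> apply_moves(
  offset=[
    [0,0,2.5],
    [1,2,5],
    [2,4,5],
    [3,6,5],
    [4,8,5],
    [5,10,5],
    [6,12,5],
    [7,14,5],
    [8,16,5],
    [9,18,5],
    [10,20,5],
    [11,22,5],
    [12,24,5],
    [13,26,5],
    [14,28,5],
    [14.2,29,5],
    [14.2,29,5],
    [14.2,29,5],
    [14.2,29,5],
    [14.2,29,5],
  ],
  yaw=[0,-0.2,-0.4,-0.6,-0.8,-1,-1.2,-1.4,-1.6,-1.8,-2,-2.2,-2.4,-2.4,-2.4,-2.4,-2.4,-2.4,-2.4,-2.4],
  jaw=[-0.3,-0.3,-0.3,-0.3,-0.3,-0.3,-0.3,-0.3,-0.3,-0.3,-0.3,-0.3,-0.3,-0.3,-0.3,-0.3,-0.3,-0.3,-0.3,-0.3],
)

```text
t: 2.85
eef_pos: [587.8, 144.3, 339.8]
tcp_rot: [-2.736, 1.57, 0.535]
ft_force: [0.6, -0.0, -0.8]
opening: 0.649
```

```bash
python3 - <<'E'
from cell import env
import cv2
s=env.state(); print(s["t"],s["eef_pos"],s["joints"],s["ft_force"],s["opening"])
c=env.read_camera("wrist"); cv2.imwrite("pics/w1.png",c["frame"][:,:,::-1])
E
```

```text
2.85 [587.83350951 144.26539742 339.78821349] [1.31500328e-01 3.66478761e-01 1.42719303e+00 1.58958546e-04
 1.34755757e+00 1.57279997e+00] [ 0.59850963 -0.03586924 -0.84734197] 0.6490569602213299
```

View pics/w1.png

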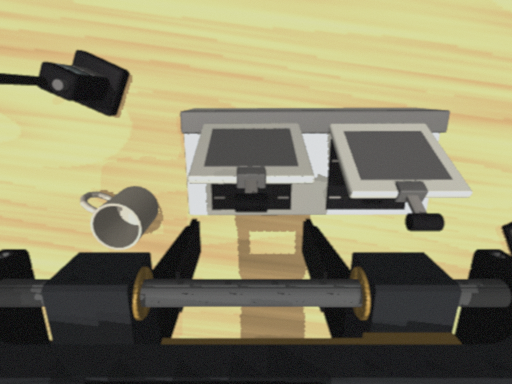

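```bash
python3 - <<'E'
import cv2
a=cv2.imread("pics/w1.png")[100:240,180:480]; cv2.imwrite("pics/w1z.png",cv2.convertScaleAbs(cv2.resize(a,None,fx=2.6,fy=2.6,interpolation=cv2.INTER_CUBIC),alpha=1.6))
E
```

```text
(no output)
```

View pics/w1z.png

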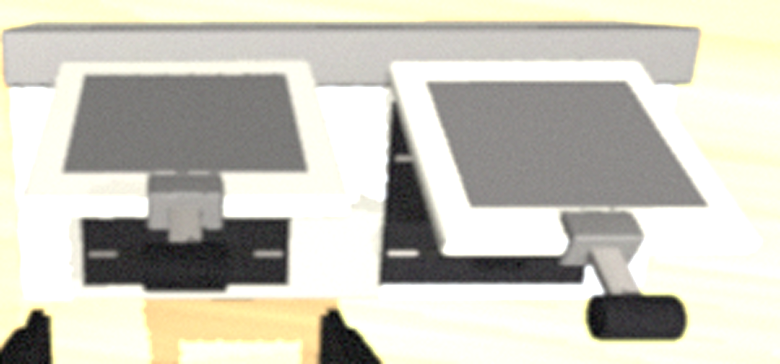

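```bash
python3 - <<'E'
from cell import env
from h import *
s=env.state(); c=env.read_camera("wrist"); S=env.read_camera("scene")
R=Ro.from_euler("xyz",s["tcp_rot"]).as_matrix(); M=c["hand_eye"]; o=s["eef_pos"]+R@M[:3,3]; RC=R@M[:3,:3]
c2=dict(c,xyz=o,rotation=Ro.from_matrix(RC).as_euler("xyz"))
yaw=.1297; ex=np.array([np.cos(yaw),np.sin(yaw),0]); ey=np.array([-ex[1],ex[0],0])
print("tool y yaw",np.arctan2(R[1,1],R[0,1])%np.pi-np.pi/2, "cam",o)
mid=np.array([582.2,59.,86])+57.5*ex
zs=lambda u,v:((u+.5)/5-.5+195,(v+.5)/5-.5+135)
zw=lambda u,v:((u+.5)/2.6-.5+180,(v+.5)/2.6-.5+100)
for n,sg,us,uw in(("L",1,(542,138),(185,266)),("R",-1,(260,73),(637,318))):
    H=mid+85*sg*ey
    a,d=ray(S,*zs(*us)); b,e=ray(c2,*zw(*uw)); d/=np.linalg.norm(d); e/=np.linalg.norm(e)
    t=np.linalg.lstsq(np.c_[d,-e],b-a,rcond=None)[0]; p1=a+t[0]*d;p2=b+t[1]*e
    p=(p1+p2)/2; r=p-H
    print(n,"tri",p,"gap",np.linalg.norm(p1-p2),"rel",r@ex,r@ey,r[2],"r",np.hypot(r@ex,r[2]),"q",np.arctan2(r[2],-r@ex), "from scene/wrist",p1,p2)
    print("  rail corners")
for uv in((5,28),(697,30)): print(onz(c2,*zw(*uv),91))
print(onz(c2,*zw(20,298),78))
E
```

```text
tool y yaw 0.1295752491804838 cam [670.09977836 156.05661909 510.52703135]
L tri [574.86181399 142.45965778 241.44235304] gap 2.221760619057349 rel -53.98215660482827 -1.2922451084319042 155.44235303764924 r 164.5490758089798 q 1.2365459399335665 from scene/wrist [575.26584517 141.4292745  241.34683262] [574.45778281 143.49004107 241.53787346]
  rail corners
R tri [571.42307043 -31.03678119 229.00349058] gap 0.40221172926804627 rel -79.83146862875898 -2.8866866340892448 143.00349057788097 r 163.77747617081727 q 1.0616424416678734 from scene/wrist [571.42103428 -31.20400111 229.11519072] [571.42510657 -30.86956127 228.89179044]
  rail corners
[636.67820343 244.1076232   91.        ]
[ 681.48132792 -106.02841094   91.        ]
[484.3187397  228.38107379  78.        ]
```

>>> apply_moves(
  offset=[
    [-0.5,-0.07,-1],
    [-0.5,-0.07,-2],
    [-0.5,-0.07,-3],
    [-0.5,-0.07,-4],
    [-0.5,-0.07,-4.7],
    [-0.5,-0.07,-4.7],
    [-0.5,-0.07,-4.7],
  ],
  yaw=[0,0,0,0,0,0,0],
  jaw=[-0.3,-0.3,-0.3,-0.3,-0.3,-0.3,-0.3],
)

```text
t: 3.88
eef_pos: [575.7, 142.9, 223.0]
tcp_rot: [-3.003, 1.57, 0.268]
ft_force: [0.1, -1.0, -0.6]
opening: 0.648
```

```bash
python3 - <<'E'
from cell import env
import cv2
s=env.state(); print(s["t"],s["eef_pos"],s["ft_force"],s["opening"])
c=env.read_camera("wrist"); cv2.imwrite("pics/w2.png",c["frame"][:,:,::-1])
c=env.read_camera("scene"); cv2.imwrite("pics/s2.png",cv2.resize(c["frame"][90:250,195:395,::-1],None,fx=4,fy=3.7))
E
```

```text
3.875 [575.73865121 142.88169095 222.9766179 ] [ 0.11350294 -1.02946452 -0.61430399] 0.6478738782851053
```

View pics/w2.png

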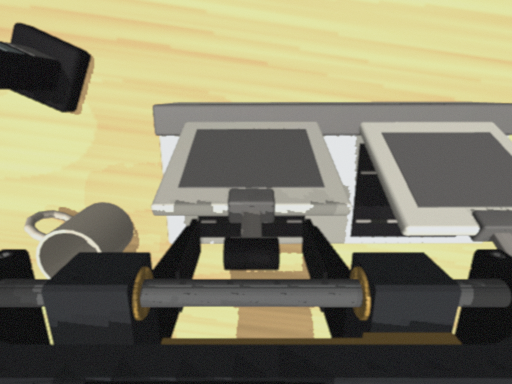

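View pics/s2.png

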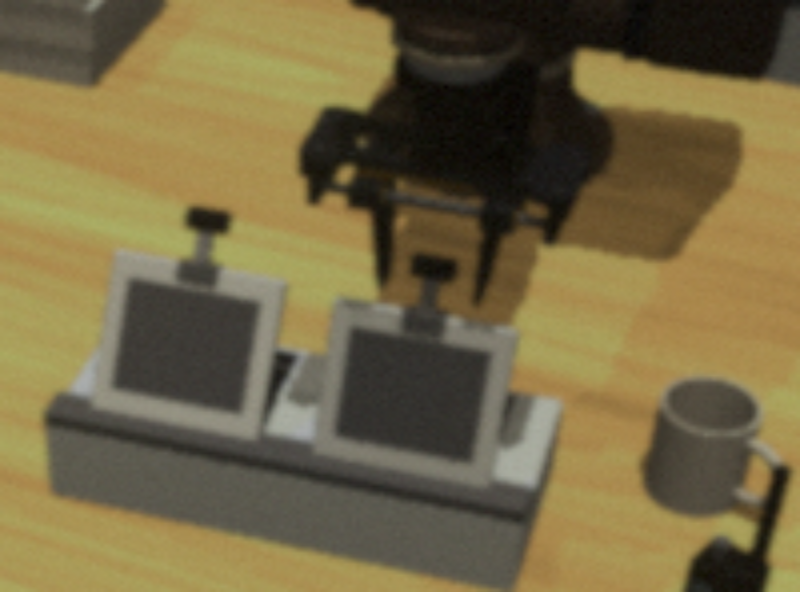

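>>> apply_moves(
  offset=[
    [0,0,0],
    [0,0,0],
    [0,0,0],
    [0,0,0],
    [0,0,0],
    [0,0,0],
  ],
  yaw=[0,0,0,0,0,0],
  jaw=[0.6,0.6,0.6,0.6,0.6,0.6],
)

```text
t: 4.72
eef_pos: [575.7, 142.9, 223.1]
tcp_rot: [-3.054, 1.569, 0.218]
ft_force: [-0.0, -0.9, 1.9]
opening: 0.315
```

```bash
python3 - <<'E'
from cell import env
s=env.state(); print(s["t"],s["eef_pos"],s["ft_force"],s["opening"],s["moment"])
E
```

```text
4.725 [575.71631346 142.8813231  223.13070439] [-0.00851012 -0.88370394  1.90264408] 0.3153227076932454 [-0.08738197  0.04674538 -0.0256103 ]
```

```bash
cat > arc.py <<'E'
import sys
from h import *
from cell import env
yaw=.1297; ex=np.array([np.cos(yaw),np.sin(yaw),0]); ey=np.array([-ex[1],ex[0],0])
Hs={"L":np.array([628.4,149.2,86.]),"R":np.array([650.6,-20.2,86.])}
def stat(n):
    H=Hs[n]; s=env.state(); g=s["eef_pos"]+[0,0,18.8]; r=g-H
    q=np.arctan2(r[2],-r@ex); rad=np.hypot(r@ex,r[2])
    t=-(np.sin(q)*-ex*-1*-1) # placeholder
    dq=np.sin(q)*ex+np.cos(q)*np.array([0,0,1])  # opening direction tangent
    rr=-np.cos(q)*ex+np.sin(q)*np.array([0,0,1])
    f=s["ft_force"]
    print("t",s["t"],"q",round(q,3),"rad",round(rad,1),"lat",round(r@ey,1),"Ftan(open+)",round(f@dq,2),"Frad",round(f@rr,2),"F",f.round(2),"open",round(s["opening"],3))
    return g,H
def table(n,qs):
    g,H=stat(n)
    for q in qs:
        p=H+165*(-np.cos(q)*ex+np.sin(q)*np.array([0,0,1])); p=p+ey*((g-H)@ey)
        print(round(q,3),((p-g)/25).round(2).tolist())
if __name__=="__main__":
    a=list(map(float,sys.argv[2:])); table(sys.argv[1],np.linspace(a[0],a[1],int(a[2])) if a else [])
E
python3 arc.py L 1.2 0.85 8
```

```text
t 4.725 q 1.243 rad 164.7 lat 0.5 Ftan(open+) 0.5 Frad 1.84 F [-0.01 -0.88  1.9 ] open 0.315
1.2 [-0.27, -0.03, -0.09]
1.15 [-0.57, -0.07, -0.21]
1.1 [-0.86, -0.11, -0.36]
1.05 [-1.15, -0.15, -0.51]
1.0 [-1.43, -0.19, -0.68]
0.95 [-1.7, -0.22, -0.87]
0.9 [-1.96, -0.26, -1.07]
0.85 [-2.21, -0.29, -1.28]
```

>>> apply_moves(
  offset=[
    [-0.27,-0.03,-0.09],
    [-0.57,-0.07,-0.21],
    [-0.86,-0.11,-0.36],
    [-1.15,-0.15,-0.51],
    [-1.43,-0.19,-0.68],
    [-1.7,-0.22,-0.87],
    [-1.96,-0.26,-1.07],
    [-2.21,-0.29,-1.28],
    [-2.21,-0.29,-1.28],
  ],
  yaw=[0,0,0,0,0,0,0,0,0],
  jaw=[0.6,0.6,0.6,0.6,0.6,0.6,0.6,0.6,0.6],
)

```text
t: 5.85
eef_pos: [520.7, 135.6, 190.5]
tcp_rot: [-3.1, 1.568, 0.172]
ft_force: [8.8, 0.0, -10.1]
opening: 0.31
```

```bash
python3 arc.py L 0.8 0.4 9
```

```text
t 5.85 q 0.849 rad 164.3 lat 0.5 Ftan(open+) -0.12 Frad -13.33 F [  8.79   0.   -10.08] open 0.31
0.8 [-0.25, -0.03, -0.2]
0.75 [-0.48, -0.06, -0.43]
0.7 [-0.7, -0.09, -0.68]
0.65 [-0.9, -0.12, -0.94]
0.6 [-1.1, -0.14, -1.21]
0.55 [-1.27, -0.17, -1.48]
0.5 [-1.44, -0.19, -1.77]
0.45 [-1.59, -0.21, -2.06]
0.4 [-1.72, -0.22, -2.36]
```

>>> apply_moves(
  offset=[
    [-0.11,-0.01,-0.13],
    [-0.22,-0.03,-0.24],
    [-0.22,-0.03,-0.24],
  ],
  yaw=[0,0,0],
  jaw=[0.6,0.6,0.6],
)

```text
t: 6.22
eef_pos: [514.7, 134.8, 184.5]
tcp_rot: [-3.087, 1.568, 0.185]
ft_force: [0.7, -0.3, 0.6]
opening: 0.315
```

```bash
RAD=163.7 python3 arc.py L 0.75 0.65 3
```

```text
t 6.225 q 0.797 rad 163.9 lat 0.5 Ftan(open+) 0.92 Frad 0.0 F [ 0.69 -0.27  0.64] open 0.315
0.75 [-0.21, -0.03, -0.23]
0.7 [-0.42, -0.05, -0.47]
0.65 [-0.62, -0.08, -0.73]
```

>>> apply_moves(
  offset=[
    [-0.1,-0.01,-0.11],
    [-0.21,-0.03,-0.23],
    [-0.32,-0.04,-0.35],
    [-0.42,-0.05,-0.47],
    [-0.42,-0.05,-0.47],
  ],
  yaw=[0,0,0,0,0],
  jaw=[0.6,0.6,0.6,0.6,0.6],
)

```text
t: 6.85
eef_pos: [503.9, 133.5, 172.5]
tcp_rot: [-3.137, 1.569, 0.134]
ft_force: [-0.7, -2.3, 0.9]
opening: 0.31
```

```bash
RAD=163.6 python3 arc.py L 0.65 0.55 3
```

```text
t 6.85 q 0.698 rad 163.8 lat 0.5 Ftan(open+) 0.06 Frad 1.34 F [-0.69 -2.33  0.9 ] open 0.31
0.65 [-0.19, -0.02, -0.25]
0.6 [-0.38, -0.05, -0.52]
0.55 [-0.56, -0.07, -0.79]
```

>>> apply_moves(
  offset=[
    [-0.1,-0.01,-0.12],
    [-0.19,-0.02,-0.25],
    [-0.29,-0.04,-0.38],
    [-0.38,-0.05,-0.52],
    [-0.38,-0.05,-0.52],
    [-0.38,-0.05,-0.52],
  ],
  yaw=[0,0,0,0,0,0],
  jaw=[0.6,0.6,0.6,0.6,0.6,0.6],
)

```text
t: 7.6
eef_pos: [494.5, 132.3, 159.8]
tcp_rot: [-3.126, 1.568, 0.146]
ft_force: [-1.0, -2.1, 7.4]
opening: 0.312
```

```bash
RAD=163.6 python3 arc.py L 0.55 0.45 3
```

```text
t 7.6 q 0.601 rad 163.7 lat 0.5 Ftan(open+) 5.39 Frad 5.21 F [-0.98 -2.11  7.39] open 0.312
0.55 [-0.18, -0.02, -0.28]
0.5 [-0.34, -0.04, -0.57]
0.45 [-0.49, -0.06, -0.86]
```

```bash
RAD=164.1 python3 arc.py L 0.58 0.57 2
```

```text
t 7.6 q 0.601 rad 163.7 lat 0.5 Ftan(open+) 5.39 Frad 5.21 F [-0.98 -2.11  7.39] open 0.312
0.58 [-0.09, -0.01, -0.11]
0.57 [-0.13, -0.02, -0.16]
```

>>> apply_moves(
  offset=[
    [-0.09,-0.01,-0.11],
    [-0.09,-0.01,-0.11],
    [-0.09,-0.01,-0.11],
    [-0.09,-0.01,-0.11],
  ],
  yaw=[0,0,0,0],
  jaw=[0.6,0.6,0.6,0.6],
)

```text
t: 8.1
eef_pos: [492.9, 132.1, 157.5]
tcp_rot: [-3.135, 1.566, 0.137]
ft_force: [1.7, -2.6, 6.6]
opening: 0.314
```

```bash
RAD=164.1 python3 arc.py L 0.57 0.55 2
```

```text
t 8.1 q 0.585 rad 163.7 lat 0.5 Ftan(open+) 6.28 Frad 2.54 F [ 1.7  -2.58  6.63] open 0.314
0.57 [-0.06, -0.01, -0.07]
0.55 [-0.13, -0.02, -0.18]
```

```bash
sed -i 's/628.4,149.2,86./630.4,149.5,86.4/; s/650.6,-20.2,86./652.6,-19.9,86.4/' arc.py; python3 arc.py L 0.6 1.45 18
```

```text
t 8.1 q 0.576 rad 165.2 lat 0.5 Ftan(open+) 6.3 Frad 2.48 F [ 1.7  -2.58  6.63] open 0.314
0.6 [0.09, 0.01, 0.13]
0.65 [0.29, 0.04, 0.4]
0.7 [0.49, 0.06, 0.65]
0.75 [0.71, 0.09, 0.9]
0.8 [0.94, 0.12, 1.14]
0.85 [1.18, 0.15, 1.36]
0.9 [1.43, 0.19, 1.57]
0.95 [1.69, 0.22, 1.77]
1.0 [1.96, 0.26, 1.96]
1.05 [2.24, 0.29, 2.13]
1.1 [2.53, 0.33, 2.28]
1.15 [2.82, 0.37, 2.43]
1.2 [3.12, 0.41, 2.55]
1.25 [3.43, 0.45, 2.67]
1.3 [3.75, 0.49, 2.76]
1.35 [4.06, 0.53, 2.84]
1.4 [4.38, 0.57, 2.91]
1.45 [4.71, 0.61, 2.95]
```

First up to 1.4, then check.

>>> apply_moves(
  offset=[
    [0.09,0.01,0.13],
    [0.29,0.04,0.4],
    [0.49,0.06,0.65],
    [0.71,0.09,0.9],
    [0.94,0.12,1.14],
    [1.18,0.15,1.36],
    [1.43,0.19,1.57],
    [1.69,0.22,1.77],
    [1.96,0.26,1.96],
    [2.24,0.29,2.13],
    [2.53,0.33,2.28],
    [2.82,0.37,2.43],
    [3.12,0.41,2.55],
    [3.43,0.45,2.67],
    [3.75,0.49,2.76],
    [4.06,0.53,2.84],
    [4.38,0.57,2.91],
    [4.38,0.57,2.91],
  ],
  yaw=[0,0,0,0,0,0,0,0,0,0,0,0,0,0,0,0,0,0],
  jaw=[0.6,0.6,0.6,0.6,0.6,0.6,0.6,0.6,0.6,0.6,0.6,0.6,0.6,0.6,0.6,0.6,0.6,0.6],
)

```text
t: 10.35
eef_pos: [603.0, 146.5, 230.3]
tcp_rot: [-3.108, 1.565, 0.163]
ft_force: [-0.5, -0.1, 0.7]
opening: 0.312
```

```bash
python3 arc.py L 1.42 1.45 4
```

```text
t 10.35 q 1.403 rad 165.0 lat 0.5 Ftan(open+) -0.33 Frad 0.81 F [-0.46 -0.05  0.74] open 0.312
1.42 [0.11, 0.01, 0.02]
1.43 [0.17, 0.02, 0.03]
1.44 [0.24, 0.03, 0.04]
1.45 [0.3, 0.04, 0.05]
```

>>> apply_moves(
  offset=[
    [0.15,0.02,0.03],
    [0.3,0.04,0.05],
    [0.3,0.04,0.05],
    [0.3,0.04,0.05],
  ],
  yaw=[0,0,0,0],
  jaw=[0.6,0.6,0.6,0.6],
)

```text
t: 10.85
eef_pos: [610.5, 147.5, 231.4]
tcp_rot: [-3.102, 1.565, 0.17]
ft_force: [-1.0, 0.3, -3.2]
opening: 0.317
```

```bash
python3 arc.py L
```

```text
t 10.85 q 1.449 rad 165.0 lat 0.6 Ftan(open+) -1.3 Frad -3.07 F [-0.96  0.25 -3.21] open 0.317
```

>>> apply_moves(
  offset=[
    [0,0,0],
    [0,0,0],
    [0,0,0],
    [0,0,1.5],
    [0,0,3],
    [0,0,4],
    [-0.5,-2,4],
    [-1,-4,4],
    [-1.5,-6,4],
    [-1.56,-7.14,4],
    [-1.56,-7.14,3],
    [-1.56,-7.14,3],
    [-1.56,-7.14,3],
  ],
  yaw=[0,0,0,0,0,0,0,0,0,0,0,0,0],
  jaw=[-0.3,-0.3,-0.3,-0.3,-0.3,-0.3,-0.3,-0.3,-0.3,-0.3,-0.3,-0.3,-0.3],
)

```text
t: 12.48
eef_pos: [571.8, -30.8, 307.1]
tcp_rot: [-3.14, 1.565, 0.132]
ft_force: [-0.2, 0.2, 1.0]
opening: 0.652
```

```bash
python3 - <<'E'
from cell import env
import cv2
s=env.state(); print(s["t"],s["eef_pos"],s["ft_force"],s["opening"])
c=env.read_camera("wrist"); cv2.imwrite("pics/w3.png",c["frame"][:,:,::-1])
c=env.read_camera("scene"); cv2.imwrite("pics/s3.png",cv2.resize(c["frame"][90:250,195:395,::-1],None,fx=4,fy=3.7))
E
```

```text
12.475 [571.7951209  -30.75584759 307.14737203] [-0.20603263  0.22948798  0.98768272] 0.6523205417136873
```

View pics/w3.png

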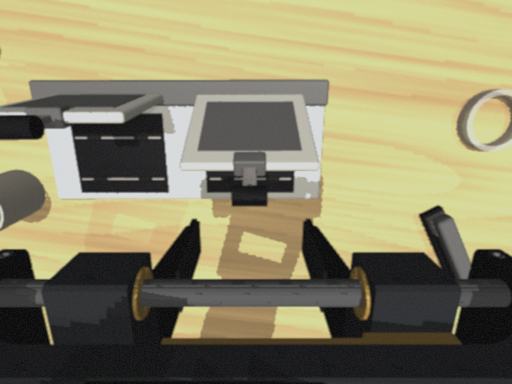

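View pics/s3.png

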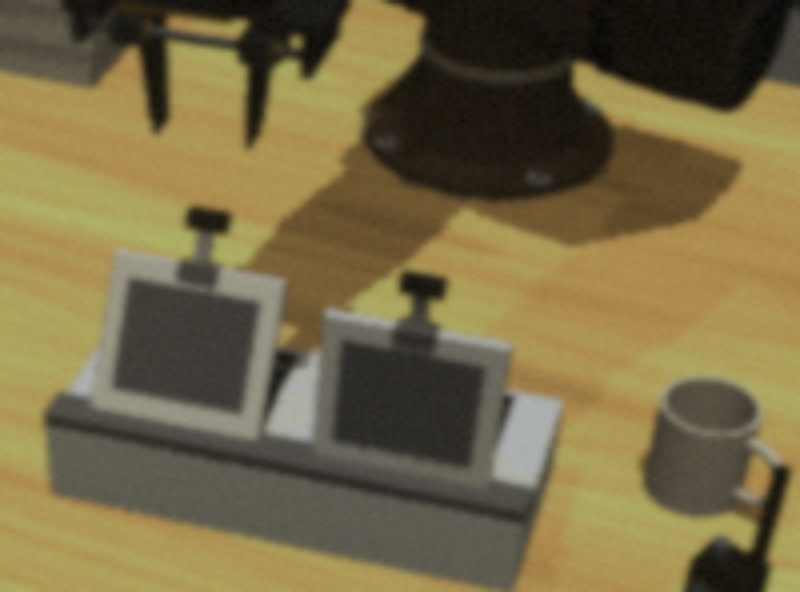

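>>> apply_moves(
  offset=[
    [0,0,-1],
    [0,0,-2],
    [0,0,-3],
    [0,0,-3.88],
    [0,0,-3.88],
    [0,0,-3.88],
  ],
  yaw=[0,0,0,0,0,0],
  jaw=[-0.3,-0.3,-0.3,-0.3,-0.3,-0.3],
)

```text
t: 13.32
eef_pos: [572.4, -30.5, 211.5]
tcp_rot: [3.068, 1.563, 0.057]
ft_force: [0.1, -0.5, 0.4]
opening: 0.65
```

```bash
python3 - <<'E'
from cell import env
import cv2
s=env.state(); print(s["t"],s["eef_pos"],s["ft_force"],s["opening"])
c=env.read_camera("wrist"); cv2.imwrite("pics/w4.png",c["frame"][:,:,::-1])
E
```

```text
13.325 [572.38012349 -30.53748914 211.45247926] [ 0.06114609 -0.46595212  0.35469712] 0.6502061214879606
```

View pics/w4.png

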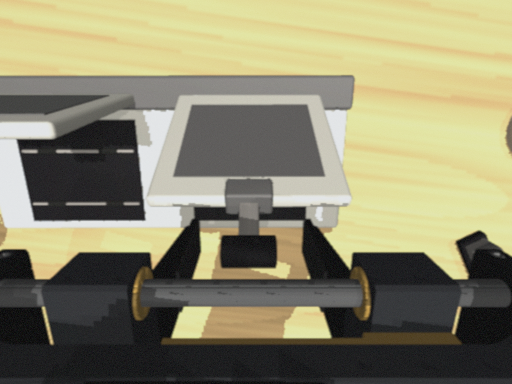

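>>> apply_moves(
  offset=[
    [-0.01,0.07,0],
    [-0.01,0.07,0],
    [-0.01,0.07,0],
    [-0.01,0.07,0],
    [-0.01,0.07,0],
    [-0.01,0.07,0],
  ],
  yaw=[0,0,0,0,0,0],
  jaw=[-0.3,0.6,0.6,0.6,0.6,0.6],
)

```text
t: 14.12
eef_pos: [572.2, -29.0, 211.5]
tcp_rot: [3.033, 1.563, 0.022]
ft_force: [-0.2, -1.6, 0.4]
opening: 0.311
```

```bash
python3 arc.py R 1.05 0.8 6
```

```text
t 14.125 q 1.059 rad 165.1 lat 1.4 Ftan(open+) -0.17 Frad 0.51 F [-0.19 -1.61  0.36] open 0.311
1.05 [-0.05, -0.01, -0.03]
1.0 [-0.33, -0.04, -0.2]
0.95 [-0.6, -0.08, -0.39]
0.9 [-0.86, -0.11, -0.59]
0.85 [-1.11, -0.14, -0.8]
0.8 [-1.35, -0.18, -1.02]
```

>>> apply_moves(
  offset=[
    [-0.05,-0.01,-0.03],
    [-0.33,-0.04,-0.2],
    [-0.6,-0.08,-0.39],
    [-0.86,-0.11,-0.59],
    [-1.11,-0.14,-0.8],
    [-1.35,-0.18,-1.02],
    [-1.35,-0.18,-1.02],
  ],
  yaw=[0,0,0,0,0,0,0],
  jaw=[0.6,0.6,0.6,0.6,0.6,0.6,0.6],
)

```text
t: 15.0
eef_pos: [537.5, -33.6, 185.6]
tcp_rot: [3.057, 1.564, 0.046]
ft_force: [-3.9, -1.3, 5.0]
opening: 0.312
```

```bash
python3 arc.py R 0.75 0.6 4
```

```text
t 15.0 q 0.794 rad 165.4 lat 1.3 Ftan(open+) 0.6 Frad 6.4 F [-3.91 -1.34  4.98] open 0.312
0.75 [-0.19, -0.03, -0.22]
0.7 [-0.41, -0.05, -0.47]
0.65 [-0.61, -0.08, -0.73]
0.6 [-0.81, -0.11, -0.99]
```

```bash
RAD=165.6 python3 arc.py R 0.75 0.6 4
```

```text
t 15.0 q 0.794 rad 165.4 lat 1.3 Ftan(open+) 0.6 Frad 6.4 F [-3.91 -1.34  4.98] open 0.312
0.75 [-0.21, -0.03, -0.2]
0.7 [-0.43, -0.06, -0.45]
0.65 [-0.63, -0.08, -0.71]
0.6 [-0.82, -0.11, -0.98]
```

>>> apply_moves(
  offset=[
    [-0.21,-0.03,-0.2],
    [-0.43,-0.06,-0.45],
    [-0.63,-0.08,-0.71],
    [-0.63,-0.08,-0.71],
    [-0.63,-0.08,-0.71],
  ],
  yaw=[0,0,0,0,0],
  jaw=[0.6,0.6,0.6,0.6,0.6],
)

```text
t: 15.62
eef_pos: [521.6, -35.6, 167.7]
tcp_rot: [3.061, 1.565, 0.05]
ft_force: [-3.0, -2.4, 1.4]
opening: 0.312
```

```bash
RAD=165.8 python3 arc.py R 0.6 0.4 5
```

```text
t 15.625 q 0.649 rad 165.6 lat 1.4 Ftan(open+) -0.84 Frad 3.43 F [-2.96 -2.39  1.41] open 0.312
0.6 [-0.19, -0.03, -0.26]
0.55 [-0.37, -0.05, -0.54]
0.5 [-0.54, -0.07, -0.83]
0.45 [-0.69, -0.09, -1.12]
0.4 [-0.82, -0.11, -1.42]
```

>>> apply_moves(
  offset=[
    [-0.19,-0.03,-0.26],
    [-0.37,-0.05,-0.54],
    [-0.54,-0.07,-0.83],
    [-0.54,-0.07,-0.83],
    [-0.54,-0.07,-0.83],
  ],
  yaw=[0,0,0,0,0],
  jaw=[0.6,0.6,0.6,0.6,0.6],
)

```text
t: 16.25
eef_pos: [508.0, -37.4, 146.9]
tcp_rot: [3.074, 1.565, 0.063]
ft_force: [-4.2, -2.9, -0.2]
opening: 0.312
```

```bash
RAD=165.9 python3 arc.py R 0.45 0.25 5
```

```text
t 16.25 q 0.499 rad 165.8 lat 1.3 Ftan(open+) -2.29 Frad 3.88 F [-4.16 -2.93 -0.16] open 0.312
0.45 [-0.15, -0.02, -0.29]
0.4 [-0.28, -0.04, -0.59]
0.35 [-0.4, -0.05, -0.9]
0.3 [-0.51, -0.07, -1.21]
0.25 [-0.6, -0.08, -1.53]
```

>>> apply_moves(
  offset=[
    [-0.16,-0.02,-0.29],
    [-0.29,-0.04,-0.59],
    [-0.42,-0.06,-0.9],
    [-0.53,-0.07,-1.21],
    [-0.53,-0.07,-1.21],
    [-0.53,-0.07,-1.21],
  ],
  yaw=[0,0,0,0,0,0],
  jaw=[0.6,0.6,0.6,0.6,0.6,0.6],
)

```text
t: 17.0
eef_pos: [495.0, -39.2, 116.6]
tcp_rot: [3.075, 1.565, 0.064]
ft_force: [1.2, -1.2, -2.0]
opening: 0.315
```

```bash
RAD=166.2 python3 arc.py R 0.25 0.0 6
```

```text
t 17.0 q 0.3 rad 166.1 lat 1.2 Ftan(open+) -1.63 Frad -1.55 F [ 1.17 -1.21 -2.02] open 0.315
0.25 [-0.09, -0.01, -0.32]
0.2 [-0.16, -0.02, -0.64]
0.15 [-0.22, -0.03, -0.97]
0.1 [-0.26, -0.03, -1.3]
0.05 [-0.29, -0.04, -1.63]
0.0 [-0.3, -0.04, -1.96]
```

>>> apply_moves(
  offset=[
    [-0.09,-0.01,-0.32],
    [-0.16,-0.02,-0.64],
    [-0.22,-0.03,-0.97],
    [-0.26,-0.03,-1.3],
    [-0.28,-0.04,-1.63],
    [-0.29,-0.04,-1.8],
    [-0.29,-0.04,-1.8],
    [-0.29,-0.04,-1.8],
  ],
  yaw=[0,0,0,0,0,0,0,0],
  jaw=[0.6,0.6,0.6,0.6,0.6,0.6,0.6,0.6],
)

```text
t: 18.0
eef_pos: [487.6, -40.2, 71.6]
tcp_rot: [3.094, 1.566, 0.083]
ft_force: [-2.3, -2.3, -1.0]
opening: 0.312
```

```bash
RAD=166 python3 arc.py R 0.0 -0.03 4
```

```text
t 18.0 q 0.024 rad 166.3 lat 1.3 Ftan(open+) -1.08 Frad 2.52 F [-2.27 -2.3  -1.02] open 0.312
0.0 [0.01, 0.0, -0.16]
-0.01 [0.01, 0.0, -0.23]
-0.02 [0.01, 0.0, -0.29]
-0.03 [0.01, 0.0, -0.36]
```

Press on toward the stop and watch for the force rise.

>>> apply_moves(
  offset=[
    [0,0,-0.1],
    [0,0,-0.2],
    [0,0,-0.28],
    [0,0,-0.28],
    [0,0,-0.28],
  ],
  yaw=[0,0,0,0,0],
  jaw=[0.6,0.6,0.6,0.6,0.6],
)

```text
t: 18.62
eef_pos: [487.6, -40.2, 64.8]
tcp_rot: [3.09, 1.566, 0.079]
ft_force: [-2.5, -3.7, 2.6]
opening: 0.312
```

```bash
python3 arc.py R
```

```text
t 18.625 q -0.017 rad 166.3 lat 1.3 Ftan(open+) 2.63 Frad 2.92 F [-2.5  -3.74  2.58] open 0.312
```

>>> apply_moves(
  offset=[
    [0,0,-0.06],
    [0,0,-0.12],
    [0,0,-0.12],
    [0,0,-0.12],
  ],
  yaw=[0,0,0,0],
  jaw=[0.6,0.6,0.6,0.6],
)

```text
t: 19.12
eef_pos: [487.6, -40.2, 61.9]
tcp_rot: [3.083, 1.565, 0.072]
ft_force: [-4.5, -3.6, 6.8]
opening: 0.311
```

```bash
python3 arc.py R; python3 - <<'E'
from cell import env
import cv2
c=env.read_camera("scene"); cv2.imwrite("pics/s5.png",cv2.resize(c["frame"][90:250,195:395,::-1],None,fx=4,fy=3.7))
E
```

```text
t 19.125 q -0.034 rad 166.3 lat 1.2 Ftan(open+) 6.92 Frad 4.66 F [-4.47 -3.57  6.75] open 0.311
```

View pics/s5.png

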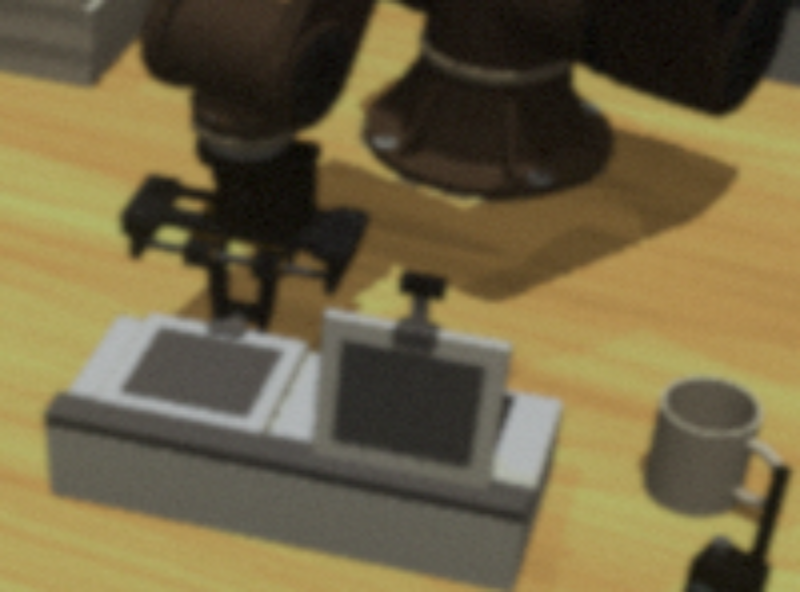

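>>> apply_moves(
  offset=[
    [0,0,0.14],
    [0,0,0.14],
    [0,0,0.14],
    [0,0,0.14],
    [0,0,0.14],
    [0,0,1.5],
    [0,0,3.5],
    [0,0,5.5],
    [0,0,7.5],
    [0,0,9.5],
    [-0.5,-1,10],
    [-1,-3,10],
    [-1,-5,10],
    [-1,-5,10],
    [-1,-5,10],
    [-1,-5,10],
  ],
  yaw=[0,0,0,0,0,0,0,0,0,0,0,0,0,0,0,0],
  jaw=[0.6,0.6,-0.3,-0.3,-0.3,-0.3,-0.3,-0.3,-0.3,-0.3,-0.3,-0.3,-0.3,-0.3,-0.3,-0.3],
)

```text
t: 21.18
eef_pos: [462.7, -164.2, 311.9]
tcp_rot: [3.107, 1.565, 0.098]
ft_force: [-0.6, 0.8, 0.7]
opening: 0.652
```

```bash
python3 - <<'E'
from cell import env
from h import *
import cv2
s=env.state(); print(s["t"],s["eef_pos"],s["ft_force"],s["opening"],abs(s["qvel"]).max())
c=env.read_camera("scene"); cv2.imwrite("pics/s6.png",cv2.resize(c["frame"][90:250,195:395,::-1],None,fx=4,fy=3.7))
S=c; yaw=.1297; ex=np.array([np.cos(yaw),np.sin(yaw),0])
for H,q in((np.array([630.4,149.5,86.4]),1.45),(np.array([630.4,149.5,86.4]),1.3),(np.array([652.6,-19.9,86.4]),0),(np.array([652.6,-19.9,86.4]),.05)):
  u,v=proj(S,H+165*(-np.cos(q)*ex+np.sin(q)*np.array([0,0,1]))); print(q,(u-195)*4,(v-90)*3.7)
c=env.read_camera("top"); cv2.imwrite("pics/t6.png",c["frame"][:,:,::-1])
E
```

```text
21.175 [ 462.6790219  -164.17720211  311.92631862] [-0.6227666   0.80020461  0.7372163 ] 0.6522589977258305 0.003121629140698612
1.45 421.5857642129549 285.0337218541944
1.3 429.6784580656149 271.6609592065388
0 241.02333796806522 305.75579638151896
0.05 241.0655667153868 298.1870410842459
```

View pics/s6.png

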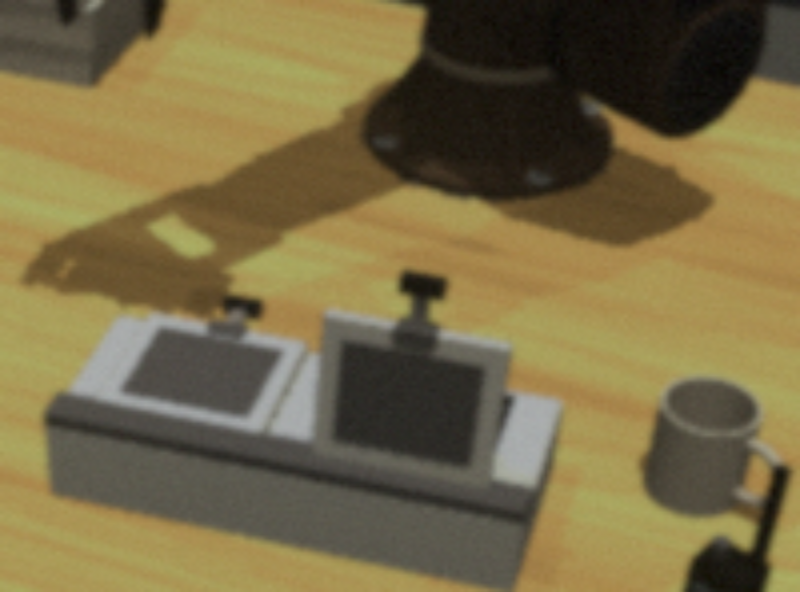

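View pics/t6.png

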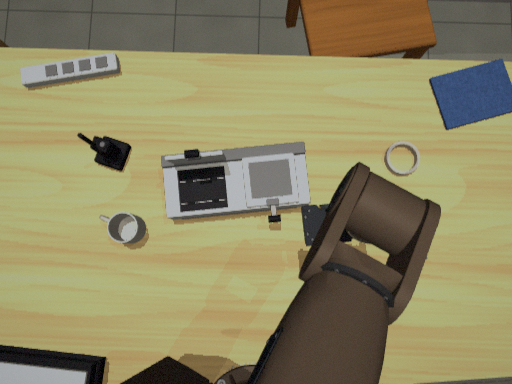

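```bash
python3 -c "
from cell import env
print(env.job_done())"
```

```text
the job is handed in; nothing more can be done
None
```

The left cover is the binding one and now stands fully open. The right cover is sound and fully shut. I handed the job in at about 21 s; no verdict was given.

- **Left cover:** I swung it down by its handle and felt it bind at about 0.6 rad. The push climbed about 0.34 N/mm. I held it at 5–6 N for about 0.5 s, then swung it back up to about 1.45 rad and let go.
- **Right cover:** It swung freely all the way down. At the end the force rose only against the shut stop, at about 1.5 N/mm, which is the handle spring itself. I pressed to about 7 N, eased off and let go.
- **Last checks:** In the scene image, the left handle is at the pixel expected for 1.45 rad and the right at the one for 0 rad. In the final pictures the mug, radio and tape are where they started. The arm hid the stapler in the last top view, so I did not recheck it. Its path passed above everything on the desk. The robot is clear and at rest, with the wrist force near zero.
- **What disagreed:** My first hinge position was about 2 mm off, which showed as a 13 N radial pull on the left handle at 0.85 rad. I corrected the arc from that reading. The tangential force on the right cover read between about +0.6 and −2.3 N while it moved, so small pushes there are only good to about 2 N.

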